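# Refit the larder rack's shelf and put the tin back on it

### The arm

A 6-joint arm with a two-finger parallel gripper is mounted at the origin on the work surface; the furniture and walls round the work are solid. World frame = base frame: x ahead of the robot, y to its left, z up, the work surface at z = 0. Lengths are in m, angles in rad, forces in N, time in s.
With the tool pointing down it reaches from about 0.4 to 0.925 m from the base axis. Payload 3.4 kg.
Tool frame: the origin (TCP) lies midway between the tips of the shut fingers; the grasp point (between the pads) lies env.grip_depth behind it (env.grip_depth is the distance from the TCP to the grasp point, in m); z points along the fingers, y is the line along which they close (so a half turn about z gives the same grasp; the last joint's range is limited). The gripper opens to 85 mm and grips with 20 to 120 N. Pads are 22 mm wide; open, the fingers measure 114 mm over their backs; the gripper's body (76 mm by 85 mm) begins 54 mm behind the grasp point. The pads swing forward as they close: fully open they stand 13 mm farther back than shut.
Start: joints at [-1.365, 0.307, 1.506, -0, 1.328, -0.073], TCP at [0.159, -0.553, 0.231] pointing down, gripper open.
Joint ranges: [-3.12, 3.12], [-1.05, 2.28], [0.14, 2.33], [-1.42, 4.57], [0.1, 2.73], [-2.68, 2.68]. Speed limits (rad/s): [2.57, 2.57, 3.14, 3.14, 3.14, 3.14].

### API

Orientations are given as a unit quaternion [x, y, z, w].
In Python, from bench import env gives the robot as it stands.
- The arm moves only by the shell command python3 -m pendant 'ROWS' [OPENING]. ROWS is JSON, a list that holds one entry, the list of rows, each a list of 6 numbers: the shift along the world's x, y, z in m, then the turn, a rotation vector about the world's x, y, z in rad. A call has 1 to 20 rows; each row is the pose to reach, as a shift and turn from the pose commanded when the call began; what a row does not reach only later rows make up. A row lasts 1/8 s, in which the tool goes at most 62.5 mm and 10.7 degrees, less where a joint would pass 70% of its speed; a pose out of reach is approached as far as the arm can. A call with a gripper value outside its range is refused whole. OPENING is the finger opening in m, from 0 to 0.0854, set as the call begins (- or left out, the last holds). The fingers move at their own pace and stop on an object; the grip force is fixed at half the most. Time passes only in rows, so rows that repeat a pose let the fingers close. It gives the time, the measured TCP pose, the force and the opening at its end, in the units of the state.
- env.sense(): the state, without advancing time (a new reading comes with each control period).
- env.camera(name): name is "scene" or "top" or "wrist"; returns a dict with "color" (400x640x3 uint8, red, green, blue), "depth" (400x640 float32, m along the optical axis (not along the pixel's ray), 0 where there is no reading), "vertical_fov" (degrees; the focal length in pixels is half the picture's height over the tangent of half this angle, whatever the lens; pixels are square), "cx", "cy" (the principal point, pixels), "rvec" (rotation vector, rad) and "tvec" (3), from world to camera coordinates, as OpenCV has them. Camera axes: x right, y down, z forward; pixel columns grow to the right and rows downward; lengths in m; the calibration is good to about 2 mm. A picture is of the moment at which its call begins.
- env.finish_job(): hands the job in, once; it reports no verdict.
Trained networks look in a picture, given as the dict that the camera call returned (one of the last four; its "shot" number tells which), for a name from the list of things; names that differ only in an ending like _2 or _b are one class to them, and where a whole thing is asked for, a point or a joint stands for the part that bears it (a point fixed in the world has none). Each returns a list of dicts, best first, with "conf" (0 to 1); they miss things now and then, are a little off and sometimes report something else, mostly with a low value. They report only what shows in the picture. A call takes as long as a camera call. They do not tell look-alikes from the thing itself.
- env.search_frame(label, picture): "location" ([x, y, z] in m, in world coordinates, good to about 4 mm: the middle of the surface that is visible of it).
- env.landmark_of(label, picture): "location" ([x, y, z] in m, in world coordinates, good to about 4 mm: a listed point, or the origin of a listed thing).
The state is a dict: "time": time; "joints": joint angles; "joint_vel": joint speeds; "tau": joint torques, N m; "ee_pos": TCP position; "tcp_rot": TCP orientation; "ft_force": force on the tool from outside, world axes, zero at the start; "moment": the same for the moment, N m; "grip_width": opening from 0.0 (shut) to 1.0 (fully open).
Only numpy, scipy, OpenCV 4.12 (cv2) and the standard library are available. Lean on these libraries where they do the work, as an engineer would, in place of code of your own. Each camera call takes 0.05 s, during which the arm holds its last target. There are 200 camera calls.

### The job

The slatted shelf has been lifted out of the little steel rack. Put it back: with the front raised, tuck its plain back edge under the lip of the channel along the back of the rack, then swing the front down gently, without letting it fall, until the shelf lies flat and fully home behind the front stop. Then stand the spice tin upright on the shelf, and leave the other things in and around the rack where they are.

Things in the scene. Friction and masses are not known exactly. Their poses are not given: they have to be found in the camera images.
- rack: Small dark steel rack fixed to the worktop, open on top, 186 deep (x) x 204 wide (y). Origin on the worktop under its centre; +x to its back (rear legs 182 mm high), -x to its front (legs 123 high), z up. Inside 158 deep (x -79 to +79) and 176 wide (y -88 to +88). Two wires cross the back up to z 174. Two tins up to 58 mm high stand inside, under the shelf.
- rack_lip (a point): Middle of the lower front edge of the rear lip (rack x +61, y 0, z +120 mm); axes as the rack's. The shelf's back edge goes under and behind it. The lip, 4 mm thick, reaches 18 mm forward from a back web (x +79) over the rear bearer: a channel with a mouth 15 mm high (z 105 to 120).
- rack_seat (a point): Centre of the bearing level (rack x 0, y 0, z +105 mm), axes as the rack's: the tops of two bearers, 23 mm deep, along front and back. The home shelf has its origin here, with 4 mm play each way in x, 6 mm in y.
- rack_stop (a point): Middle of the top edge of the upright front stop plate (rack x -79, y 0, z +125 mm), axes as the rack's; it rises 20 mm above the bearers. The home shelf's front edge is behind it (+x side).
- shelf: Loose slatted wooden shelf, 0.19 to 0.3 kg, 150 deep (x) x 164 wide (y); slats 8 mm thick along y. Origin at the centre of the slats' underside; +x to the plain back edge (x +75), -x to the front edge, z up. Centre of mass about 11 mm ahead of the middle (towards -x). Two 6 mm battens under the slats (y -55, +55, x -48 to +48) go between the bearers; on the worktop it stands on them, origin 6 mm up.
- shelf_back (a point): Middle of the shelf's back edge, at half slat thickness (shelf x +75, y 0, z +4 mm); axes as the shelf's.
- shelf_bar (a point): Centre of the wooden gallery bar over the shelf's front edge (shelf x -67, y 0, z +52 mm), axes as the shelf's; hold the shelf by it. The bar is 10 mm thick (x), 22 high (z 41 to 63) and 160 long (y), on two thin posts at y -68 and +68, open below.
- shelf_top (a point): Centre of the shelf's upper surface (shelf x 0, y 0, z +8 mm), axes as the shelf's.
- tin: The spice tin, round, dark with an orange lid, 61 mm across, 81 mm high, 0.09 to 0.19 kg, standing on the worktop in front of the robot, between rack and shelf. Origin at the centre of its underside, z up.
- beans: Low round food tin, 76 mm across, 58 high, standing inside the rack; stays where it is.
- fish_tin: Flat oblong tin, 105 x 63 x 26 mm, lying inside the rack; stays where it is.
- onion: Onion, 79 mm across, 85 high, on the worktop towards the window; stays where it is.
- mug: White mug, 91 mm high, at the left edge of the work; stays where it is.
Mind the look-alikes: they are no part of the job. Leave any blue look-alike of the tin alone.

How it is judged:
On the way, in this order (a step that is already met when the one before it is completed fails the run):
1. the shelf's back edge is tucked under the rack's rear lip while its front is still raised (x of shelf_back in the frame of rack_lip between 0.004 and 0.025 m and z of shelf_back in the frame of rack_lip between -0.02 and 0 m and angle between the y axis of shelf and the y axis of rack, either way round below 0.1 rad and z of shelf_bar in the frame of rack_seat above 0.061 m), for 0.1 s.
2. the shelf lies flat and home on both bearers, back edge under the lip, front behind the stop (x of shelf_back in the frame of rack_lip above 0.007 m and angle between shelf's own z axis and vertical below 0.03 rad and distance between shelf and rack_seat below 0.012 m and z of shelf in the frame of rack_seat below 0.003 m), for 0.2 s.
At the end, for the whole second after the job is handed in: The shelf rests flat (within 0.03 rad) and home on both bearers (within 3 mm), its back edge at least 7 mm behind the lip's front edge, its front behind the stop; the tin stands upright (within 0.06 rad) and still on the slats (base within 4 mm of their top) (all of step 2 and angle between tin's own z axis and vertical below 0.06 rad and horizontal distance between tin and shelf_top below 0.09 m and z of tin in the frame of shelf_top between -0.004 and 0.004 m and contact force between tin and shelf above 0.4 N and linear speed of each of tin, shelf below 0.02 m/s); the robot touches nothing.
It fails at once if the shelf is let fall or slammed down at the rack (it turns faster than 3 rad/s with its back edge at the lip) (angular speed of shelf above 3 rad/s and distance between shelf_back and rack_lip below 0.05 m).
It fails at once if a tin inside the rack, the onion or the mug is moved more than 30 mm (distance of any of beans, fish_tin, onion, mug from where it was at the start of the episode above 0.03 m).
It also fails if it takes over 61 s, if anything falls off the work surface, if the arm or the gripper's body presses on something with over 40 N, if the wrist force passes 120 N, or if a joint passes its speed limit or range.

## Working session

There is one attempt and no reset: what is moved stays moved. The work goes in short steps, Python scripts to look and compute and a shell command to move; the robot and the scene stay as the last step left them, time stands still between calls to the robot, and variables do not carry over. Pictures are saved under pics/ and viewed, on a budget of 10 in all, crops included, one or two more only if the job needs it, and the job is handed in when it is done.

```bash
ls; mkdir -p pics; cat > h.py <<'E'
import numpy as np, cv2
from scipy.spatial.transform import Rotation as R
from bench import env
np.set_printoptions(precision=4,suppress=True)
def cam(p):
    f=p["color"].shape[0]/2/np.tan(np.radians(p["vertical_fov"])/2)
    K=np.array([[f,0,p["cx"]],[0,f,p["cy"]],[0,0,1]])
    return K,R.from_rotvec(np.ravel(p["rvec"])).as_matrix(),np.ravel(p["tvec"])
def cloud(p):
    K,Rm,t=cam(p); d=p["depth"]; v,u=np.indices(d.shape)
    c=np.stack([(u-K[0,2])/K[0,0]*d,(v-K[1,2])/K[1,1]*d,d],-1)
    w=(c-t)@Rm; w[d==0]=np.nan
    return w
def proj(p,w):
    K,Rm,t=cam(p); c=Rm@np.asarray(w)+t; return (K@c/c[2])[:2]
def save(p,n): cv2.imwrite(n,cv2.cvtColor(p["color"],cv2.COLOR_RGB2BGR))
E
python3 - <<'E'
from h import *
print(env.sense(), env.grip_depth)
for n in ["scene","top"]:
    p=env.camera(n); save(p,f"pics/{n}0.png")
    print(n,R.from_rotvec(np.ravel(p["rvec"])).inv().apply(-np.ravel(p["tvec"])))
    for l in ["rack","rack_lip","rack_seat","rack_stop","shelf","shelf_back","shelf_bar","shelf_top","tin","beans","fish_tin","onion","mug"]:
        print(l,[(round(x["conf"],2),np.round(x["location"],3).tolist(),proj(p,x["location"]).round().tolist()) for x in env.landmark_of(l,p)[:3]])
E
```

```text
pics
{'time': 0.0, 'joints': array([-1.3645,  0.3076,  1.5077, -0.    ,  1.3284, -0.0735]), 'joint_vel': array([-0.0004,  0.0007,  0.    , -0.0001,  0.0002, -0.0002]), 'tau': array([  0.0003, -45.7549, -25.1918,   0.0003,   0.0135,   0.    ]), 'ee_pos': array([ 0.1586, -0.5519,  0.2304]), 'tcp_rot': array([ 0.9902,  0.1395, -0.0001, -0.0011]), 'ft_force': array([-0.3281,  0.0549,  0.2526]), 'moment': array([-0.0188,  0.0412,  0.006 ]), 'grip_width': 1.0017330192732792} 0.0187
scene [-0.4271  0.5498  1.2491]
rack [(0.68, [0.558, 0.22, -0.004], [280.0, 227.0])]
rack_lip [(0.95, [0.615, 0.222, 0.119], [271.0, 192.0])]
rack_seat [(0.81, [0.555, 0.225, 0.107], [277.0, 207.0])]
rack_stop [(0.85, [0.478, 0.233, 0.129], [284.0, 219.0])]
shelf [(0.87, [0.593, -0.206, 0.008], [381.0, 181.0])]
shelf_back [(0.77, [0.666, -0.226, 0.01], [376.0, 167.0])]
shelf_bar [(0.62, [0.532, -0.183, 0.056], [386.0, 184.0])]
shelf_top [(0.94, [0.596, -0.201, 0.016], [380.0, 179.0]), (0.73, [0.56, 0.223, -0.001], [279.0, 226.0])]
tin [(0.94, [0.445, 0.028, 0.004], [344.0, 230.0]), (0.76, [0.34, 0.022, 0.001], [
[... 761 characters left out ...]
58, [0.535, -0.177, 0.057], [394.0, 198.0]), (0.41, [0.666, -0.222, 0.014], [405.0, 162.0]), (0.2, [0.444, 0.03, 0.004], [333.0, 223.0])]
shelf_top [(0.6, [0.67, -0.226, 0.013], [406.0, 161.0]), (0.57, [0.598, -0.207, 0.017], [401.0, 181.0]), (0.47, [0.445, 0.031, 0.005], [332.0, 223.0])]
tin [(0.78, [0.446, 0.03, 0.004], [333.0, 223.0]), (0.71, [0.345, 0.022, -0.0], [334.0, 251.0]), (0.51, [0.39, -0.069, -0.003], [360.0, 239.0])]
beans [(0.88, [0.579, 0.262, 0.001], [268.0, 184.0])]
fish_tin [(0.8, [0.551, 0.182, -0.0], [291.0, 192.0])]
onion [(0.65, [0.648, -0.003, 0.001], [343.0, 166.0]), (0.47, [0.553, 0.219, -0.003], [280.0, 191.0])]
mug [(0.61, [0.654, -0.004, -0.002], [343.0, 165.0])]
```

```bash
python3 - <<'E'
import cv2
a=cv2.imread("pics/scene0.png")[100:300,190:456]; cv2.imwrite("pics/s1.png",cv2.resize(a,None,fx=3,fy=3,interpolation=cv2.INTER_CUBIC))
a=cv2.imread("pics/top0.png")[100:290,210:470]; cv2.imwrite("pics/t1.png",cv2.resize(a,None,fx=3,fy=3,interpolation=cv2.INTER_CUBIC))
E
```

```text
(no output)
```

View pics/s1.png

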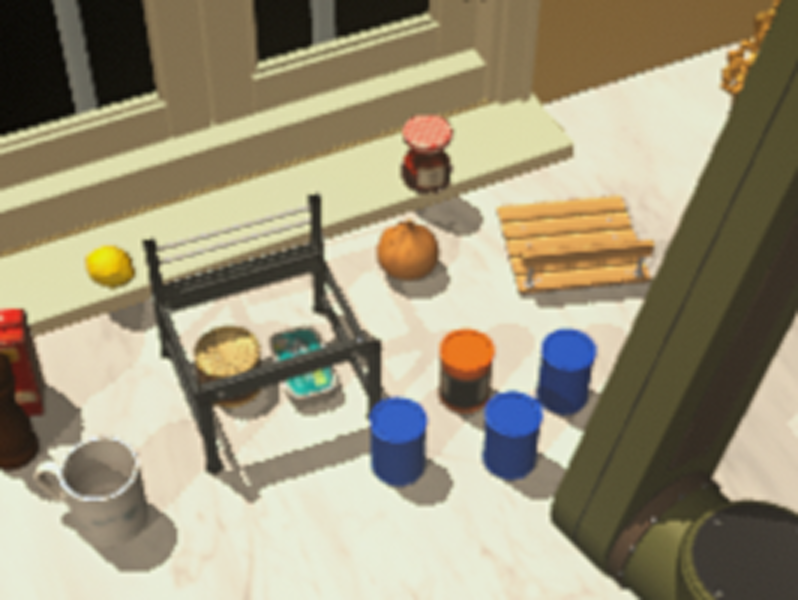

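View pics/t1.png

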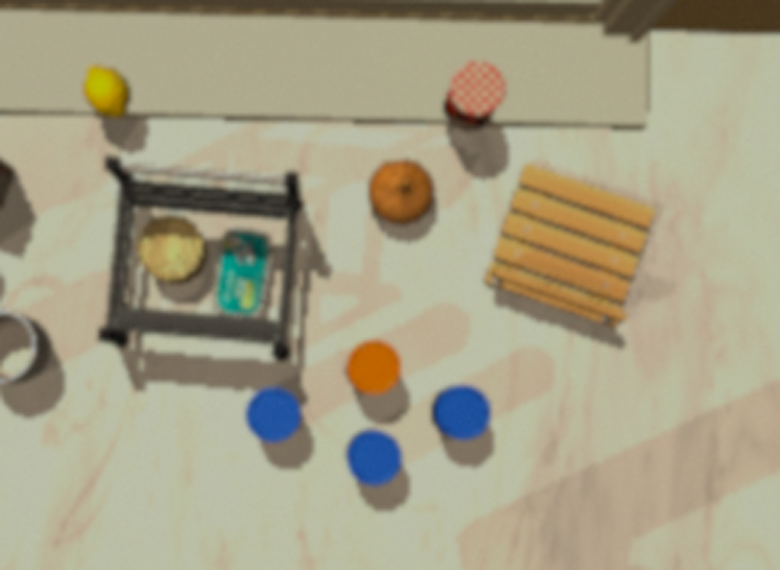

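The crops show one orange-lidded tin at scene pixel (345,223), with three blue look-alikes at about (322,246), (361,245) and (379,224). The lemon, jar and dark bottle are distractors. The orange-lidded one is the tin. The shelf is at right around (381,181) with its bar towards the robot, and the rack is at left around (277,207). Next I measure the yaws.

```bash
cat >> h.py <<'E'
def rect(w,lo,hi,c,r):
    m=(w[...,2]>lo)&(w[...,2]<hi)&(np.hypot(w[...,0]-c[0],w[...,1]-c[1])<r)
    q=w[m]; (x,y),s,a=cv2.minAreaRect((q[:,:2]*1000).astype(np.float32)); return len(q),np.round([x,y],1),np.round(s,1),a
E
python3 - <<'E'
from h import *
for n in ["top","scene"]:
    p=env.camera(n); w=cloud(p)
    print(n,p["vertical_fov"])
    print("shelf slats",rect(w,.007,.022,(.6,-.205),.13))
    print("bar",rect(w,.05,.08,(.535,-.18),.11))
    print("rack ~120",rect(w,.112,.135,(.552,.222),.16))
    print("lip",rect(w,.112,.135,(.615,.222),.09), "stop",rect(w,.112,.135,(.475,.228),.09))
    print("lid",rect(w,.07,.09,(.445,.029),.045))
    m=(w[...,2]>.07)&(w[...,2]<.09)&(np.hypot(w[...,0]-.445,w[...,1]-.029)<.045); print(np.nanmean(w[m],0))
    for nm,c in (("stop",(.475,.228)),("lip",(.615,.222)),("bar",(.535,-.18))):
        lo,hi=(.05,.08) if nm=="bar" else (.112,.135)
        m=(w[...,2]>lo)&(w[...,2]<hi)&(np.abs(w[...,0]-c[0])<(.035 if nm=="bar" else .02))&(np.abs(w[...,1]-c[1])<.08)
        q=w[m]; k=np.polyfit(q[:,1],q[:,0],1); print(nm,len(q),q.mean(0),"yaw",-np.arctan(k[0]))
E
```

```text
top 48.89876378634151
shelf slats (1610, array([ 596.1, -202.8]), array([249.5, 242.3]), 6.027890682220459)
bar (166, array([ 535.1, -183.2]), array([159.2,  11.2]), 71.59808349609375)
rack ~120 (495, array([555.3, 221.5]), array([203.9, 182.4]), 86.35718536376953)
lip (360, array([630.9, 219.2]), array([175.7,  26.1]), 84.61306762695312) stop (86, array([482.5, 227.8]), array([178.8,  25.2]), 89.10161590576172)
lid (258, array([447.7,  26.9]), array([57.2, 57.4]), 1.3279184103012085)
[0.4479 0.027  0.0795]
stop 70 [0.4774 0.2249 0.1241] yaw -0.05666118713651892
lip 236 [0.6267 0.2125 0.1243] yaw -0.033622558863868245
bar 165 [ 0.5348 -0.1823  0.0671] yaw -0.31704971035306356
scene 46.362405579773544
shelf slats (921, array([ 619.9, -188.2]), array([201.9, 203.3]), 71.05500030517578)
bar (222, array([ 528.2, -179.6]), array([160.3,  19.1]), 73.187744140625)
rack ~120 (551, array([550.8, 226. ]), array([205.7, 194.5]), 85.70623016357422)
lip (279, array([625.1, 222.4]), array([176.5,  29.9]), 87.00244140625) stop (186, array([472.7, 227.7]), array([178.6,  20.5]), 82.99506378173828)
lid (229, array([442. ,  31.7]), array([59. , 62.2]), 45.1177978515625)
[0.4415 0.0321 0.0772]
stop 162 [0.4717 0.2308 0.1193] yaw -0.06157344457601718
lip 226 [0.6234 0.2175 0.1219] yaw -0.04451542159627966
bar 222 [ 0.5273 -0.1792  0.0614] yaw -0.31704336878575
```

```bash
python3 -m pendant '[[[0.2,0.2,-0.03,0,0,0.5],[0.375,0.37,-0.06,0,0,0.97],[0.375,0.37,-0.06,0,0,0.97],[0.375,0.37,-0.06,0,0,0.97],[0.375,0.37,-0.06,0,0,0.97],[0.375,0.37,-0.06,0,0,0.97],[0.375,0.37,-0.06,0,0,0.97],[0.375,0.37,-0.06,0,0,0.97],[0.375,0.37,-0.06,0,0,0.97],[0.375,0.37,-0.06,0,0,0.97],[0.375,0.37,-0.06,0,0,0.97],[0.375,0.37,-0.06,0,0,0.97]]]' 0.055
python3 - <<'E'
from h import *
p=env.camera("wrist"); save(p,"pics/w1.png"); w=cloud(p)
s=env.sense(); print(s["ee_pos"],R.from_quat(s["tcp_rot"]).as_matrix(),s["grip_width"],s["ft_force"])
for l in ["shelf","shelf_back","shelf_bar","shelf_top"]:
    print(l,[(round(x["conf"],2),np.round(x["location"],3).tolist(),proj(p,x["location"]).round().tolist()) for x in env.landmark_of(l,p)[:3]])
m=(w[...,2]>.055)&(w[...,2]<.08)&(np.hypot(w[...,0]-.534,w[...,1]+.182)<.1); q=w[m]; print(len(q),q.min(0),q.max(0))
print(rect(w,.055,.08,(.534,-.182),.1)); k=np.polyfit(q[:,1],q[:,0],1); print(-np.arctan(k[0]),q.mean(0), np.percentile(q[:,2],[5,50,95]))
E
```

```text
time: 3.0
ee_pos: [0.5329, -0.1837, 0.1715]
tcp_rot: [0.811, 0.584, -0.0, 0.0]
ft_force: [0.2, 0.4, 0.2]
grip_width: 0.647
[ 0.533  -0.1837  0.1716] [[ 0.3172  0.9484 -0.    ]
 [ 0.9484 -0.3172 -0.0003]
 [-0.0003  0.0001 -1.    ]] 0.6479254056839056 [0.3669 0.1757 0.4906]
shelf [(0.69, [0.593, -0.201, 0.004], [385.0, 174.0])]
shelf_back [(0.88, [0.668, -0.229, 0.008], [471.0, 178.0])]
shelf_bar [(0.94, [0.528, -0.178, 0.062], [311.0, 187.0]), (0.63, [0.595, -0.201, 0.014], [389.0, 175.0])]
shelf_top [(0.59, [0.597, -0.2, 0.015], [391.0, 174.0])]
2572 [ 0.5018 -0.2603  0.0653] [ 0.5597 -0.1065  0.071 ]
(2572, array([ 530.5, -183. ]), array([159.7,   9.3]), 71.710205078125)
-0.3177459373742113 [ 0.5328 -0.1767  0.0685] [0.0672 0.0686 0.0697]
```

View pics/w1.png

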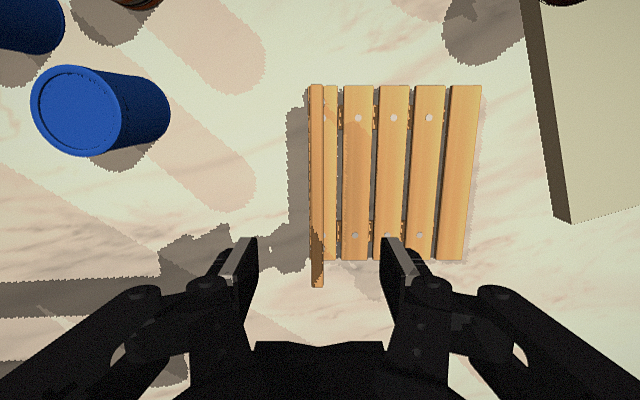

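The wrist view shows the bar as the strip at pixels (311–324, 85–287), centred between the fingers. Its measured centre is (0.5305, -0.183) with yaw -0.318. I go down and grip.

```bash
python3 -m pendant '[[[-0.002,0.001,-0.06,0,0,0.004],[-0.002,0.001,-0.115,0,0,0.004],[-0.002,0.001,-0.132,0,0,0.004],[-0.002,0.001,-0.132,0,0,0.004],[-0.002,0.001,-0.132,0,0,0.004]]]' 0.055
python3 -m pendant '[[[0,0,0,0,0,0],[0,0,0,0,0,0],[0,0,0,0,0,0],[0,0,0,0,0,0],[0,0,0,0,0,0]]]' 0.0
```

```text
time: 3.88
ee_pos: [0.5327, -0.1822, 0.0402]
tcp_rot: [0.81, 0.587, 0.0, 0.001]
ft_force: [-0.1, 0.1, 0.9]
grip_width: 0.644
time: 4.5
ee_pos: [0.5321, -0.1818, 0.0404]
tcp_rot: [0.81, 0.587, 0.0, 0.001]
ft_force: [-1.6, 0.4, 5.4]
grip_width: 0.109
```

```bash
python3 -m pendant '[[[0,0,0.02,0,0,0],[0,0,0.06,0,0,0],[0,0,0.11,0,0,0],[0,0,0.16,0,0,0],[-0.005,0.03,0.2,0.006,0.03,0.04],[-0.013,0.08,0.21,0.012,0.06,0.08],[-0.021,0.13,0.21,0.017,0.09,0.12],[-0.03,0.18,0.21,0.023,0.12,0.15],[-0.037,0.23,0.21,0.03,0.15,0.18],[-0.045,0.28,0.21,0.035,0.18,0.21],[-0.053,0.33,0.21,0.038,0.2,0.23],[-0.06,0.375,0.21,0.041,0.217,0.256],[-0.065,0.405,0.21,0.041,0.217,0.256],[-0.065,0.412,0.21,0.041,0.217,0.256],[-0.065,0.412,0.21,0.041,0.217,0.256],[-0.065,0.412,0.21,0.041,0.217,0.256]]]'
python3 - <<'E'
from h import *
s=env.sense(); Rm=R.from_quat(s["tcp_rot"]).as_matrix(); print(s["ee_pos"]); print(Rm); print(s["grip_width"],s["ft_force"])
yaw=np.arctan2(Rm[1,1],Rm[0,1]); print("tool yaw",yaw,"tilt",-np.arcsin(Rm[2,1]))
for n in ["top","scene"]:
    p=env.camera(n); save(p,f"pics/{n}2.png"); w=cloud(p)
    for l in ["shelf_back","shelf_bar","shelf_top","rack_lip","rack_stop","rack_seat"]:
        print(n,l,[(round(x["conf"],2),np.round(x["location"],3).tolist(),proj(p,x["location"]).round().tolist()) for x in env.landmark_of(l,p)[:2]])
import cv2
a=cv2.imread("pics/top2.png")[130:240,220:340]; b=cv2.imread("pics/scene2.png")[130:270,200:340]
a=cv2.resize(a,(400,367),interpolation=cv2.INTER_CUBIC); b=cv2.resize(b,(367,367),interpolation=cv2.INTER_CUBIC); cv2.imwrite("pics/c2.png",np.hstack([a,b]))
E
```

```text
time: 6.5
ee_pos: [0.4668, 0.2293, 0.2491]
tcp_rot: [0.724, 0.681, -0.076, -0.08]
ft_force: [0.0, 0.0, -2.7]
grip_width: 0.107
[0.4668 0.2293 0.2491]
[[ 0.0608  0.974  -0.2184]
 [ 0.9981 -0.0596  0.0121]
 [-0.0013 -0.2187 -0.9758]]
0.10720881440915114 [ 0.0123  0.0069 -2.6958]
tool yaw -0.06114400484831553 tilt 0.22051756391281835
top shelf_back [(0.64, [0.599, 0.222, 0.191], [275.0, 171.0])]
top shelf_bar [(0.73, [0.471, 0.23, 0.268], [268.0, 210.0])]
top shelf_top [(0.63, [0.529, 0.225, 0.209], [273.0, 192.0])]
top rack_lip [(0.81, [0.614, 0.223, 0.117], [277.0, 169.0])]
top rack_stop []
top rack_seat [(0.41, [0.528, 0.227, 0.204], [272.0, 193.0])]
scene shelf_back [(0.72, [0.597, 0.223, 0.19], [271.0, 181.0]), (0.72, [0.475, 0.232, 0.128], [284.0, 220.0])]
scene shelf_bar []
scene shelf_top [(0.64, [0.524, 0.228, 0.208], [278.0, 192.0])]
scene rack_lip [(0.97, [0.615, 0.222, 0.122], [271.0, 191.0]), (0.34, [0.443, 0.026, -0.001], [345.0, 231.0])]
scene rack_stop [(0.8, [0.478, 0.232, 0.131], [284.0, 219.0])]
scene rack_seat []
```

View pics/c2.png

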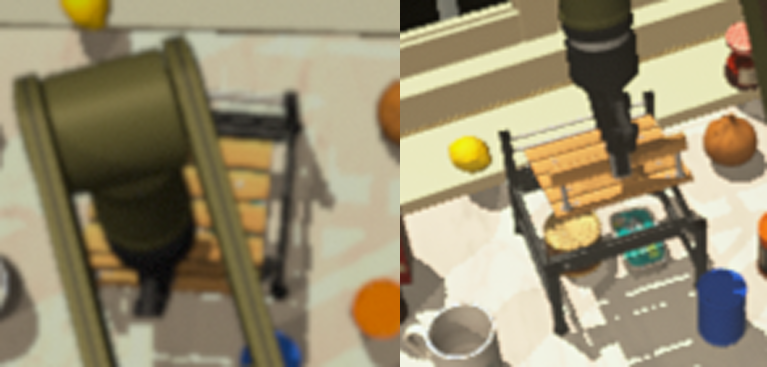

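The top half shows the shelf hovering over the rack, partly behind the arm. The scene half shows it tilted front-up between the legs, bar at about (625,165) in the crop. I check the lateral margins numerically in an assumed rack frame.

```bash
python3 - <<'E'
from h import *
c=np.array([.554,.2235]); yaw=-.06; Rz=np.array([[np.cos(yaw),-np.sin(yaw)],[np.sin(yaw),np.cos(yaw)]])
for n in ["top","scene"]:
    p=env.camera(n); w=cloud(p); r=w.copy(); r[...,:2]=(w[...,:2]-c)@Rz
    col=p["color"].astype(int); wood=(col[...,0]-col[...,2]>50)&(col[...,0]>110)
    dark=col.max(-1)<75
    box=(np.abs(r[...,0])<.12)&(np.abs(r[...,1])<.12)
    q=r[wood&box&(r[...,2]>.18)]; print(n,"shelf",len(q),"y",np.percentile(q[:,1],[0,1,3,97,99,100])*1000,"x",np.percentile(q[:,0],[1,99])*1000)
    for nm,m in (("rack z>.11",box&(r[...,2]>.09)&(r[...,2]<.178)&dark),("lip",box&(r[...,0]>.05)&(r[...,2]>.115)&(r[...,2]<.13)),("front",box&(r[...,0]<-.06)&(r[...,2]>.11)&(r[...,2]<.135))):
        q=r[m]; print(n,nm,len(q),"y",np.percentile(q[:,1],[0,1,3,97,99,100])*1000,"x",np.percentile(q[:,0],[1,50,99])*1000, "z",np.percentile(q[:,2],[5,50,95]))
        if nm!="rack z>.11":
            k=np.polyfit(q[:,1],q[:,0],1); print("  dyaw",-k[0])
E
```

```text
top shelf 1178 y [-105.3727  -97.6461  -92.6651   68.5447   77.6995   82.2787] x [-114.8995   45.2658]
top rack z>.11 297 y [-103.5746 -100.6918 -100.1826  -24.5438  -23.2436   -1.7816] x [-89.6754  65.2124  86.2331] z [0.0964 0.1085 0.1287]
top lip 144 y [-98.8954 -94.0129 -90.0979 -23.0796 -20.2277 -19.8508] x [65.7007 76.7698 87.171 ] z [0.1191 0.1243 0.1289]
  dyaw 5.471368948549931e-05
top front 25 y [-103.5746 -103.4947 -103.3348  -79.4225  -78.8319  -78.5366] x [-89.93   -82.61   -68.9527] z [0.1122 0.1239 0.1271]
  dyaw -0.4470531031062742
scene shelf 1440 y [-91.3393 -78.2789 -74.097   81.6295  83.8218  85.2614] x [-104.3091   42.0561]
scene rack z>.11 508 y [-100.0487  -96.6919  -94.1723  100.6653  102.4354  104.5894] x [-97.7537 -80.7183  86.0821] z [0.0962 0.1129 0.1572]
scene lip 46 y [ 71.9922  72.2605  73.2192 102.3243 102.9666 103.446 ] x [59.024  75.6423 89.2004] z [0.1158 0.1225 0.1274]
  dyaw -0.5904497975045324
scene front 247 y [-100.0487  -98.3794  -94.059    99.9622  103.0738  104.5894] x [-97.897  -83.0049 -77.6809] z [0.1105 0.1181 0.1253]
  dyaw -0.00019386467133029393
```

```bash
python3 -m pendant '[[[0,0,-0.03,0,0,0],[0,0,-0.055,0,0,0],[0,0,-0.07,0,0,0],[0,0,-0.078,0,0,0],[0,0,-0.078,0,0,0],[0,0,-0.078,0,0,0]]]'
python3 - <<'E'
from h import *
s=env.sense(); print(s["ee_pos"],s["ft_force"],s["moment"])
p=env.camera("scene"); save(p,"pics/scene3.png")
for l in ["shelf_back","shelf_bar","rack_lip","shelf_top"]:
    print(l,[(round(x["conf"],2),np.round(x["location"],3).tolist()) for x in env.landmark_of(l,p)[:2]])
a=cv2.imread("pics/scene3.png")[140:260,215:345]; cv2.imwrite("pics/c3.png",cv2.resize(a,None,fx=5,fy=5,interpolation=cv2.INTER_CUBIC))
E
```

```text
time: 8.05
ee_pos: [0.4674, 0.2306, 0.1721]
tcp_rot: [0.724, 0.682, -0.075, -0.08]
ft_force: [1.0, 0.2, -2.7]
grip_width: 0.105
[0.4674 0.2306 0.1721] [ 0.9865  0.2082 -2.7328] [-0.0348 -0.0832  0.031 ]
shelf_back [(0.8, [0.598, 0.222, 0.113]), (0.46, [0.556, 0.224, 0.106])]
shelf_bar [(0.8, [0.472, 0.229, 0.186])]
rack_lip [(0.79, [0.614, 0.217, 0.118])]
shelf_top [(0.9, [0.529, 0.226, 0.135])]
```

View pics/c3.png

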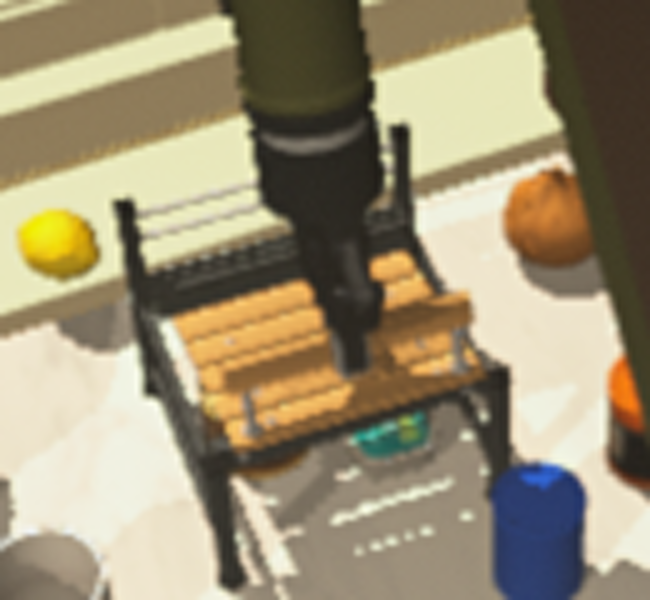

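The crop shows the shelf inside the rack's width, still tilted front-up, with its back edge in front of and level with the channel mouth at about (290,300). Now I slide it in under the lip.

```bash
python3 -m pendant '[[[0.004,-0.002,-0.001,0,0,0],[0.009,-0.003,-0.001,0,0,0],[0.014,-0.003,-0.001,0,0,0],[0.019,-0.003,-0.001,0,0,0],[0.024,-0.004,-0.001,0,0,0],[0.027,-0.004,-0.001,0,0,0],[0.028,-0.004,-0.001,0,0,0],[0.028,-0.004,-0.001,0,0,0]]]'
python3 - <<'E'
from h import *
s=env.sense(); Rm=R.from_quat(s["tcp_rot"]).as_matrix(); print(s["ee_pos"],s["ft_force"],s["moment"])
b=s["ee_pos"]+Rm@[0,.142,.030]; print("pred back",b)
d=b[:2]-[.554,.2235]; print("rack",d@[np.cos(.06),-np.sin(.06)],d@[np.sin(.06),np.cos(.06)],"tilt",-np.arcsin(Rm[2,1]),"yaw",np.arctan2(Rm[1,1],Rm[0,1]))
E
```

```text
time: 9.3
ee_pos: [0.4947, 0.2264, 0.1703]
tcp_rot: [0.724, 0.681, -0.076, -0.08]
ft_force: [-0.5, -0.1, -3.0]
grip_width: 0.107
[0.4947 0.2264 0.1703] [-0.5133 -0.1305 -2.9767] [ 0.0483 -0.0615 -0.0025]
pred back [0.6264 0.2184 0.1099]
rack 0.07258945876839583 -0.0007233417162962916 tilt 0.22052607873894667 yaw -0.060004690117608527
```

```bash
python3 -m pendant '[[[-0.0015,0,-0.0046,-0.002,-0.035,0],[-0.0029,0,-0.0093,-0.004,-0.07,0],[-0.0039,0,-0.013,-0.006,-0.095,0],[-0.0048,0,-0.0165,-0.007,-0.12,0],[-0.0055,0,-0.02,-0.009,-0.145,0],[-0.0063,0.0003,-0.0235,-0.01,-0.17,0],[-0.0063,0.0003,-0.0235,-0.01,-0.17,0],[-0.0063,0.0003,-0.0235,-0.01,-0.17,0]]]'
python3 - <<'E'
from h import *
s=env.sense(); Rm=R.from_quat(s["tcp_rot"]).as_matrix(); print(s["ee_pos"],s["ft_force"],s["moment"])
b=s["ee_pos"]+Rm@[0,.142,.0303]; print("pred back",b)
d=b[:2]-[.554,.2235]; print("rack",d@[np.cos(.06),-np.sin(.06)],d@[np.sin(.06),np.cos(.06)],"tilt",-np.arcsin(Rm[2,1]),"yaw",np.arctan2(Rm[1,1],Rm[0,1]))
p=env.camera("scene"); save(p,"pics/scene4.png")
for l in ["shelf_back","shelf_bar","rack_stop","shelf_top"]:
    print(l,[(round(x["conf"],2),np.round(x["location"],3).tolist()) for x in env.landmark_of(l,p)[:2]])
a=cv2.imread("pics/scene4.png")[140:260,215:345]; cv2.imwrite("pics/c4.png",cv2.resize(a,None,fx=5,fy=5,interpolation=cv2.INTER_CUBIC))
E
```

```text
time: 10.3
ee_pos: [0.4886, 0.2267, 0.147]
tcp_rot: [0.728, 0.685, -0.017, -0.018]
ft_force: [-0.2, -0.6, -2.2]
grip_width: 0.105
[0.4886 0.2267 0.147 ] [-0.2079 -0.6095 -2.2128] [0.0129 0.1363 0.0045]
pred back [0.6287 0.2183 0.1096]
rack 0.07483434488987827 -0.0006678509044465893 tilt 0.04986060695915274 yaw -0.05985832529098168
shelf_back [(0.79, [0.627, 0.221, 0.113])]
shelf_bar [(0.68, [0.49, 0.226, 0.163])]
rack_stop [(0.64, [0.477, 0.232, 0.129])]
shelf_top [(0.84, [0.552, 0.226, 0.117])]
```

View pics/c4.png

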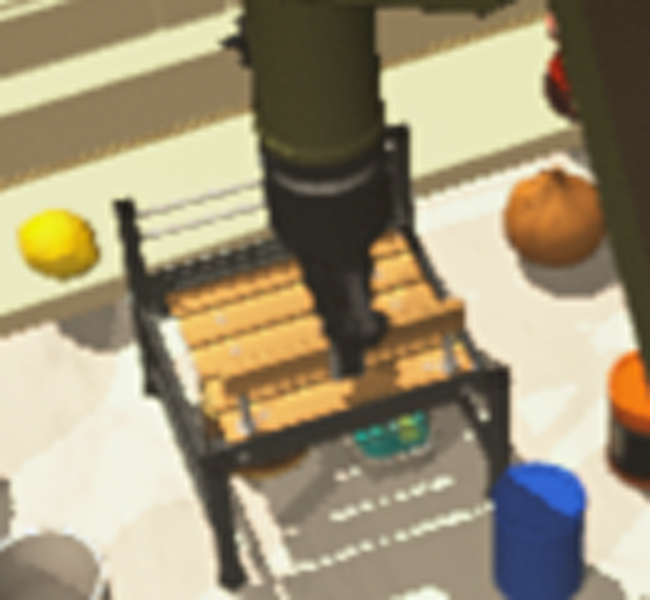

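The crop shows the front edge already below the stop's top edge (about (360,405)), with no side force. I lower the rest of the way.

```bash
python3 -m pendant '[[[-0.0005,0,-0.0025,-0.001,-0.017,0],[-0.001,0,-0.005,-0.002,-0.034,0],[-0.0013,0,-0.0073,-0.003,-0.05,0],[-0.0013,0,-0.0073,-0.003,-0.05,0],[-0.0013,0,-0.0073,-0.003,-0.05,0]]]'
python3 - <<'E'
from h import *
s=env.sense(); Rm=R.from_quat(s["tcp_rot"]).as_matrix(); print(s["ee_pos"],s["ft_force"],s["moment"])
b=s["ee_pos"]+Rm@[0,.067,.0343]; print("pred shelf",b)
print("tilt",-np.arcsin(Rm[2,1]))
E
```

```text
time: 11.18
ee_pos: [0.4867, 0.2267, 0.1396]
tcp_rot: [0.728, 0.686, -0.0, -0.0]
ft_force: [-1.1, -0.3, -1.4]
grip_width: 0.107
[0.4867 0.2267 0.1396] [-1.1136 -0.2636 -1.3625] [0.0139 0.1375 0.053 ]
pred shelf [0.5535 0.2227 0.1052]
tilt 0.0005740216660877126
```

```bash
python3 -m pendant '[[[0,0,-0.0007,0,0,0],[0,0,-0.0012,0,0,0],[0,0,-0.0012,0,0,0],[0,0,-0.0012,0,0,0]]]'
python3 -m pendant '[[[0,0,0,0,0,0],[0,0,0,0,0,0],[0,0,0,0,0,0]]]' 0.045
```

```text
time: 11.68
ee_pos: [0.4868, 0.2267, 0.1394]
tcp_rot: [0.728, 0.686, 0.0, -0.0]
ft_force: [-3.9, -0.3, 7.2]
grip_width: 0.1
time: 12.05
ee_pos: [0.4875, 0.2267, 0.1382]
tcp_rot: [0.728, 0.686, 0.0, 0.0]
ft_force: [-0.1, 0.1, 0.3]
grip_width: 0.528
```

```bash
python3 -m pendant '[[[0,0,0.03,0,0,0],[0,0,0.08,0,0,0],[0,0,0.13,0,0,0],[-0.01,-0.03,0.15,0,0,0.18],[-0.015,-0.06,0.15,0,0,0.36],[-0.022,-0.1,0.15,0,0,0.54],[-0.03,-0.14,0.14,0,0,0.72],[-0.036,-0.17,0.13,0,0,0.9],[-0.0425,-0.197,0.11,0,0,1.08],[-0.0425,-0.197,0.09,0,0,1.26],[-0.0425,-0.197,0.07,0,0,1.44],[-0.0425,-0.197,0.06,0,0,1.57],[-0.0425,-0.197,0.06,0,0,1.57],[-0.0425,-0.197,0.06,0,0,1.57]]]' 0.0854
python3 - <<'E'
from h import *
s=env.sense(); Rm=R.from_quat(s["tcp_rot"]).as_matrix(); print(s["ee_pos"],np.arctan2(Rm[1,1],Rm[0,1]),s["joints"],s["ft_force"])
c=np.array([.554,.2235]); yaw=-.06; Rz=np.array([[np.cos(yaw),-np.sin(yaw)],[np.sin(yaw),np.cos(yaw)]])
for n in ["top","scene","wrist"]:
    p=env.camera(n); save(p,f"pics/{n}5.png"); w=cloud(p); r=w.copy(); r[...,:2]=(w[...,:2]-c)@Rz
    for l in ["shelf","shelf_back","shelf_bar","shelf_top","tin"]:
        print(n,l,[(round(x["conf"],2),np.round(x["location"],3).tolist()) for x in env.landmark_of(l,p)[:2]])
    col=p["color"].astype(int); wood=(col[...,0]-col[...,2]>50)&(col[...,0]>110)
    q=r[wood&(np.abs(r[...,0])<.075)&(np.abs(r[...,1])<.075)&(r[...,2]>.1)&(r[...,2]<.13)]
    if len(q)>50: 
        A=np.c_[q[:,:2],np.ones(len(q))]; print("plane",len(q),np.linalg.lstsq(A,q[:,2],rcond=None)[0])
    o=(col[...,0]>150)&(col[...,2]<60)&(np.hypot(w[...,0]-.445,w[...,1]-.03)<.06)&(w[...,2]>.065)
    if o.sum(): print("lid",o.sum(),np.nanmin(w[o],0),np.nanmax(w[o],0),np.nanmean(w[o],0))
a=cv2.imread("pics/scene5.png")[140:260,215:345]; a=cv2.resize(a,(400,369),interpolation=cv2.INTER_CUBIC); b=cv2.resize(cv2.imread("pics/wrist5.png"),(400,250))
b=np.vstack([b,np.zeros((119,400,3),np.uint8)]); cv2.imwrite("pics/c5.png",np.hstack([a,b]))
E
```

```text
time: 13.8
ee_pos: [0.4451, 0.0296, 0.1987]
tcp_rot: [0.031, 1.0, 0.0, 0.0]
ft_force: [-0.6, -0.5, -0.1]
grip_width: 0.999
[0.4451 0.0296 0.1987] 1.5078909312479998 [-0.0284  0.1569  1.8081  0.0001  1.1756 -1.5363] [-0.5773 -0.463  -0.1297]
top shelf [(0.92, [0.555, 0.223, 0.107])]
top shelf_back [(0.69, [0.63, 0.217, 0.112])]
top shelf_bar [(0.63, [0.485, 0.231, 0.156])]
top shelf_top [(0.92, [0.557, 0.219, 0.116]), (0.24, [0.614, 0.221, 0.12])]
top tin [(0.72, [0.388, 0.134, -0.001]), (0.58, [0.341, 0.023, 0.001])]
plane 1532 [0.0067 0.0009 0.1127]
scene shelf [(0.73, [0.552, 0.181, 0.005]), (0.61, [0.553, 0.22, 0.101])]
scene shelf_back [(0.8, [0.627, 0.217, 0.111])]
scene shelf_bar [(0.83, [0.487, 0.225, 0.154])]
scene shelf_top [(0.95, [0.554, 0.223, 0.114])]
scene tin [(0.97, [0.389, 0.142, -0.005]), (0.9, [0.443, 0.03, -0.001])]
plane 1096 [-0.0071  0.0016  0.1106]
lid 210 [0.4114 0.0013 0.0668] [0.4737 0.0611 0.086 ] [0.4408 0.0314 0.0769]
wrist shelf [(0.57, [0.55, 0.222, 0.103])]
wrist shelf_back []
wrist shelf_bar []
wrist shelf_top []
wrist tin [(0.97, [0.347, 0.028, 0.004]), (0.71, [0.395, -0.071, 0.0])]
plane 7384 [-0.0011 -0.0007  0.1125]
lid 3956 [ 0.4134 -0.0024  0.0747] [0.4732 0.0573 0.0829] [0.4425 0.0275 0.0791]
```

View pics/c5.png

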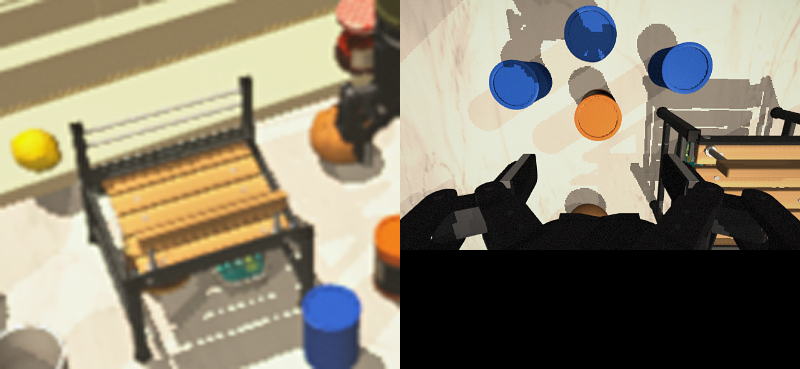

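The scene crop shows the shelf lying flat behind the stop, under the lip. The wrist view shows the orange lid between the fingers at about (598,118) in the composite, clear of the three blue ones, with its centre measured at (0.443, 0.0275). I go down and grip the tin.

```bash
python3 -m pendant '[[[-0.002,-0.002,-0.05,0,0,0],[-0.002,-0.002,-0.1,0,0,0],[-0.002,-0.002,-0.14,0,0,0],[-0.002,-0.002,-0.165,0,0,0],[-0.002,-0.002,-0.165,0,0,0],[-0.002,-0.002,-0.165,0,0,0]]]' 0.0854
python3 -m pendant '[[[0,0,0,0,0,0],[0,0,0,0,0,0],[0,0,0,0,0,0],[0,0,0,0,0,0]]]' 0.04
python3 -m pendant '[[[0,0,0.03,0,0,0],[0,0,0.08,0,0,0],[0,0,0.13,0,0,0],[0,0,0.17,0,0,0],[0,0,0.2,0,0,0],[0,0,0.2,0,0,0]]]'
```

```text
time: 15.45
ee_pos: [0.4434, 0.0276, 0.0339]
tcp_rot: [0.03, 1.0, 0.0, 0.001]
ft_force: [-0.0, 0.7, 0.1]
grip_width: 0.998
time: 15.95
ee_pos: [0.4437, 0.0277, 0.0348]
tcp_rot: [0.03, 1.0, 0.0, 0.002]
ft_force: [-1.1, 0.5, 6.5]
grip_width: 0.686
time: 16.7
ee_pos: [0.4443, 0.0276, 0.2361]
tcp_rot: [0.03, 1.0, 0.0, 0.004]
ft_force: [0.3, -0.2, -2.5]
grip_width: 0.691
```

```bash
python3 -m pendant '[[[0.02,0.035,0.01,0,0,0],[0.05,0.085,0.01,0,0,0],[0.075,0.13,0.01,0,0,0],[0.1,0.17,0.01,0,0,0],[0.112,0.195,0,0,0,0],[0.112,0.195,-0.03,0,0,0],[0.112,0.195,-0.06,0,0,0],[0.112,0.195,-0.077,0,0,0],[0.112,0.195,-0.082,0,0,0],[0.112,0.195,-0.082,0,0,0],[0.112,0.195,-0.082,0,0,0]]]'
python3 - <<'E'
from h import *
s=env.sense(); Rm=R.from_quat(s["tcp_rot"]).as_matrix(); print(s["ee_pos"],Rm[:,2],s["ft_force"])
p=env.camera("scene"); save(p,"pics/scene6.png")
a=p["color"][120:260,215:345]; cv2.imwrite("pics/c6.png",cv2.cvtColor(cv2.resize(a,None,fx=4,fy=4,interpolation=cv2.INTER_CUBIC),cv2.COLOR_RGB2BGR))
E
```

```text
time: 18.08
ee_pos: [0.5556, 0.2228, 0.1525]
tcp_rot: [0.03, 1.0, 0.0, 0.001]
ft_force: [-0.4, 0.4, -1.7]
grip_width: 0.692
[0.5556 0.2228 0.1525] [ 0.0025  0.0008 -1.    ] [-0.3713  0.3527 -1.6896]
```

View pics/c6.png

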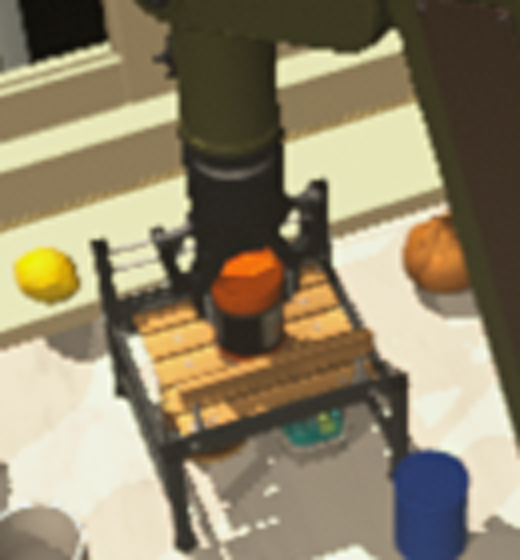

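The crop shows the tin upright over the middle slats at about (248,315), behind the bar, with the shelf still flat. I lower the last few millimetres until there is contact.

```bash
python3 -m pendant '[[[0,0,-0.001,0,0,0],[0,0,-0.002,0,0,0],[0,0,-0.003,0,0,0],[0,0,-0.004,0,0,0],[0,0,-0.004,0,0,0],[0,0,-0.004,0,0,0]]]'
```

```text
time: 18.88
ee_pos: [0.5547, 0.2227, 0.1479]
tcp_rot: [0.03, 1.0, 0.0, 0.0]
ft_force: [-2.2, -0.1, 4.6]
grip_width: 0.691
```

```bash
python3 -m pendant '[[[0,0,0,0,0,0],[0,0,0,0,0,0],[0,0,0,0,0,0],[0,0,0,0,0,0]]]' 0.0854
python3 -m pendant '[[[0,0,0.03,0,0,0],[0,0,0.08,0,0,0],[0,0,0.13,0,0,0],[-0.02,-0.04,0.16,0,0,0],[-0.05,-0.09,0.16,0,0,0],[-0.08,-0.14,0.16,0,0,0],[-0.1,-0.19,0.16,0,0,0],[-0.12,-0.24,0.16,0,0,0],[-0.12,-0.24,0.16,0,0,0],[-0.12,-0.24,0.16,0,0,0]]]'
python3 - <<'E'
from h import *
c=np.array([.554,.2235]); yaw=-.06; Rz=np.array([[np.cos(yaw),-np.sin(yaw)],[np.sin(yaw),np.cos(yaw)]])
ims=[]
for n in ["top","scene"]:
    p=env.camera(n); w=cloud(p); r=w.copy(); r[...,:2]=(w[...,:2]-c)@Rz
    for l in ["shelf","shelf_back","shelf_bar","tin","beans","fish_tin","onion","mug"]:
        print(n,l,[(round(x["conf"],2),np.round(x["location"],3).tolist()) for x in env.landmark_of(l,p)[:3]])
    col=p["color"].astype(int); wood=(col[...,0]-col[...,2]>50)&(col[...,0]>110)
    q=r[wood&(np.abs(r[...,0])<.075)&(np.abs(r[...,1])<.075)&(r[...,2]>.1)&(r[...,2]<.13)]
    print("plane",len(q),np.linalg.lstsq(np.c_[q[:,:2],np.ones(len(q))],q[:,2],rcond=None)[0])
    o=(col[...,0]>150)&(col[...,2]<60)&(r[...,2]>.185)&(np.abs(r[...,0])<.08)&(np.abs(r[...,1])<.08)
    q=r[o]; print("lid",len(q),q.mean(0),np.linalg.lstsq(np.c_[q[:,:2],np.ones(len(q))],q[:,2],rcond=None)[0])
    a=p["color"][120:290,205:375]; ims.append(cv2.cvtColor(cv2.resize(a,(400,400),interpolation=cv2.INTER_CUBIC),cv2.COLOR_RGB2BGR))
cv2.imwrite("pics/c7.png",np.hstack(ims)); print(env.sense()["ft_force"])
E
```

```text
time: 19.38
ee_pos: [0.5547, 0.2226, 0.1471]
tcp_rot: [0.03, 1.0, 0.0, -0.0]
ft_force: [0.2, -0.1, 0.0]
grip_width: 0.998
time: 20.62
ee_pos: [0.4349, -0.0173, 0.3075]
tcp_rot: [0.031, 1.0, 0.0, 0.001]
ft_force: [-0.3, 0.2, -0.3]
grip_width: 0.997
top shelf [(0.88, [0.558, 0.223, 0.108])]
top shelf_back [(0.82, [0.631, 0.218, 0.113])]
top shelf_bar [(0.94, [0.49, 0.226, 0.153])]
top tin [(0.76, [0.557, 0.224, 0.119]), (0.66, [0.394, -0.075, 0.001]), (0.56, [0.385, 0.137, 0.001])]
top beans [(0.46, [0.578, 0.265, 0.002])]
top fish_tin [(0.56, [0.551, 0.182, -0.0])]
top onion [(0.61, [0.651, -0.001, 0.003]), (0.31, [0.616, 0.218, 0.12])]
top mug [(0.68, [0.468, 0.459, -0.004])]
plane 1114 [0.0047 0.0008 0.1125]
lid 285 [ 0.0041 -0.0006  0.1925] [-0.0146 -0.0117  0.1926]
scene shelf [(0.94, [0.552, 0.219, 0.102]), (0.32, [0.56, 0.22, -0.002])]
scene shelf_back [(0.95, [0.625, 0.218, 0.11]), (0.66, [0.469, 0.455, 0.001]), (0.47, [0.549, 0.222, 0.104])]
scene shelf_bar [(0.67, [0.486, 0.224, 0.155])]
scene tin [(0.8, [0.553, 0.223, 0.116]), (0.69, [0.345, 0.024, 0.001]), (0.58, [0.394, -0.074, 0.001])]
scene beans [(0.66, [0.578, 0.26, -0.001])]
scene fish_tin [(0.47, [0.554, 0.182, 0.003])]
scene onion [(0.85, [0.652, -0.003, 0.001])]
scene mug [(0.76, [0.468, 0.454, 0.003]), (0.44, [0.555, 0.228, 0.115])]
plane 767 [-0.003   0.0017  0.111 ]
lid 219 [-0.0017  0.0017  0.1901] [-0.0209  0.0009  0.19  ]
[-0.3705  0.4991 -0.3592]
```

View pics/c7.png

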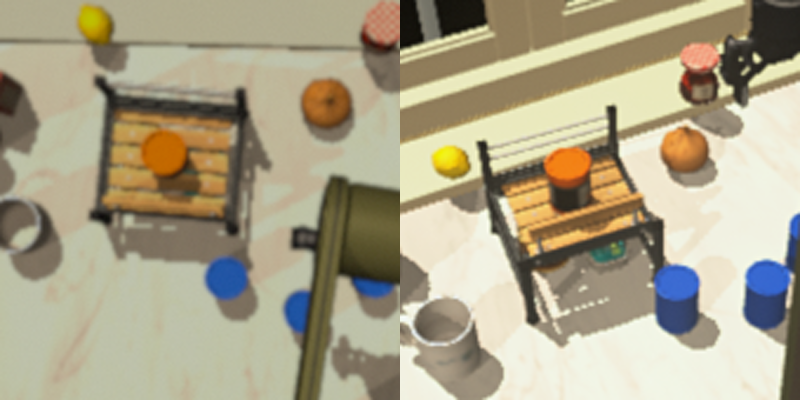

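Both views show the shelf flat and home behind the stop, the tin upright at its middle (top view (165,152), scene (570,180)), and the arm clear. I hand the job in.

```bash
python3 -c "
from bench import env
print(env.finish_job())"
```

```text
the job is handed in; nothing more can be done
None
```

The shelf is back in the rack, the spice tin stands upright on it, and I handed the job in at about 21 s of the 61 s allowed. No verdict is reported, so the checks below are my own.

- **Shelf:** I gripped the bar and raised the front 0.22 rad. The back edge went under the lip, about 12 mm in, with no contact force. I then swung it down in small steps to flat behind the stop and let go. The last pictures show the slat tops at 0.111–0.1125 m against an expected 0.113 m, with a slope under 0.005 rad. The back edge is about 14 mm behind the lip's front edge, judged from the arm's position and confirmed by the networks to a few mm.
- **Tin:** I picked the orange-lidded one and left the three blue ones alone. It stands within about 5 mm of the shelf's middle, and the robot is clear of everything. The lid-tilt fit gave about 0.02 rad, which is within depth noise.
- **Other things:** beans, fish tin, onion and mug read within about 6 mm of their starting places.
- **Disagreements:** the top and scene cameras differed by 2–6 mm, mostly in x, which is about what their stated accuracies allow. In its first picture the top camera reported the onion as the mug, so I took the mug's starting place from the scene camera. No check failed.

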